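# Stack a carving blank and check its moisture at the chalk mark

### The job

Dry-stack the small laminated blank: lay the pale maple disc centred on the round metal plate, then the dark walnut disc centred on it with its white chalk dash still facing up. Then take the yellow moisture meter out of its wooden stand and hold it upright with its two brass pins on the chalk dash, one towards each end so that the pins line up with the dash, pressing gently until the sprung nose is pushed in about halfway, never hard. Finish while still gripping the meter there with the nose half in; leave the reddish disc and everything else on the bench alone.

Things in the scene. Friction and masses are not known exactly. Their poses are not given: they have to be found in the camera images.
- plate_top (a point): centre of the top face of the round aluminium plate (120 mm across, top 22 mm above the bench, fixed to the bench, does not turn, with a dark ring and centre dot); z up
- pale_disc_center (a point): centre of the loose pale maple disc, 60 mm across, 22 mm thick, lying flat; z up through its thickness, so its faces are 11 mm above and below this point; about 45 g
- dark_disc_center (a point): centre of the loose dark walnut disc, 60 mm across, 22 mm thick, lying flat, with grain lines and a white chalk dash on its top; z up, x along grain and dash; about 45 g
- mark (a point): middle of the white chalk dash (24 x 7 mm) on the top face of the walnut disc, 10 mm off the disc's axis along the disc's +y and 11 mm above its centre; x along the dash, y across, z up out of the face
- meter_grip (a point): the place to grip the moisture meter: centre of cross-section of its yellow handle, a box 46 mm (x, the line of the pins) by 32 mm (y) by 60 mm high; this point is 33 mm above the handle's underside and 27 mm below its top. z is the meter's long axis, upward. It weighs about 160 g and hangs upright in the stand, the handle's underside resting on the stand's top. Below the handle: a black neck 32 x 20 mm, 30 mm long, then the grey nose with pins
- pins (a point): point midway between the two brass pin tips under the meter, 85 mm below the grip point along the meter's axis when the nose is fully out; moves with the nose. Pins are 5 mm thick, blunt, 16 mm apart along x (the 46 mm side of the handle); z up
- nose (a joint): how far the sprung nose is pushed up into the meter: 0 fully out, 0.014 m at the stop (halfway 0.007). Spring 400 N/m: about 2.8 N halfway, 5.6 N at the stop
- dock: fixed plywood stand of the meter, 80 mm (x) by 70 mm (y) by 62 mm high, with a 36 x 24 mm hole from the top in which the meter's neck and nose hang (pins' tips 10 mm above the bench, so lift it straight up at least 55 mm to clear); origin at the centre of its underside
- dark_disc: the walnut disc as a whole; origin at the centre of its underside
- pale_disc: the maple disc as a whole; origin at the centre of its underside
- meter: the moisture meter as a whole; origin at the level of the pin tips when the nose is out, on its axis
- red_disc: the reddish cherry disc, 60 mm across, 22 mm thick, not part of this job. A bystander: leave alone. Origin at its underside
- sanding_block: cork sanding block 60 x 110 x 32 mm. A bystander: leave alone. Origin at its underside
- gouge: carving gouge with pale wooden handle lying on the bench, 245 mm long, 22 mm high; origin 110 mm from the handle's end, x towards the blade. A bystander: leave alone. Origin at its underside
- mallet: round dark wooden carver's mallet standing upright, 90 mm across, 230 mm tall. A bystander: leave alone. Origin at its underside
- glue: white bottle with orange cap, 60 mm across, 160 mm tall. A bystander: leave alone. Origin at its underside
- mug: blue mug, 80 mm across, 90 mm tall. A bystander: leave alone. Origin at its underside
Mind the look-alikes: they are no part of the job. Of the things that look like the pale_disc, take the one that is nearest to the robot's base at the start.

How it is judged:
On the way, in this order (a step that is already met when the one before it is completed fails the run):
1. the pale disc lies centred on the plate, let go (horizontal distance between pale_disc_center and plate_top below 0.007 m and z of pale_disc_center in the frame of plate_top between 0.007 and 0.015 m and contact force between the arm and pale_disc below 0.2 N and linear speed of pale_disc below 0.02 m/s), for 0.2 s.
2. the dark disc lies mark up, centred on the pale disc, let go (horizontal distance between pale_disc_center and plate_top below 0.007 m and z of pale_disc_center in the frame of plate_top between 0.007 and 0.015 m and horizontal distance between dark_disc_center and pale_disc_center below 0.007 m and z of dark_disc_center in the frame of plate_top between 0.029 and 0.037 m and angle between mark's own z axis and vertical below 0.1 rad and contact force between the arm and dark_disc below 0.2 N and linear speed of dark_disc below 0.02 m/s), for 0.2 s.
3. the meter is gripped upright with its pins on the dash, in line with it, nose about half in (horizontal distance between pale_disc_center and plate_top below 0.007 m and z of pale_disc_center in the frame of plate_top between 0.007 and 0.015 m and horizontal distance between dark_disc_center and pale_disc_center below 0.007 m and z of dark_disc_center in the frame of plate_top between 0.029 and 0.037 m and angle between mark's own z axis and vertical below 0.1 rad and distance between pins and mark below 0.006 m and angle between meter_grip's own z axis and vertical below 0.12 rad and angle between the x axis of pins and the x axis of mark, either way round below 0.22 rad and value of joint nose between 0.0035 and 0.0105 m and contact force between meter and dark_disc between 1 and 8 N and contact force between the fingers and meter above 2 N), for 0.3 s.
At the end, for the whole second after the job is handed in: Discs flat, untouched, centred within 7 mm (pale on plate, dark on pale, dash up); gripped meter still, upright within 0.12 rad, pins' mid-point within 6 mm of the dash's middle, in line within 0.22 rad, nose in 3.5 to 10.5 mm, pressing 1 to 8 N (all of step 3 and contact force between the fingers and dark_disc below 0.2 N and contact force between the fingers and pale_disc below 0.2 N and linear speed of meter below 0.02 m/s); the arm keeps its last pose, push and grip.
It fails at once if the meter is pressed hard on the walnut disc (over 15 N) (contact force between meter and dark_disc above 15 N).
It fails at once if a bystander is moved more than 20 mm (distance of any of red_disc, sanding_block, gouge, mallet, glue, mug from where it was at the start of the episode above 0.02 m).
It also fails if it takes over 61 s, if anything falls off the work surface, if the arm or the gripper's body presses on something with over 40 N, if the wrist force passes 120 N, or if a joint passes its speed limit or range.

### The arm

A 6-joint arm with a two-finger parallel gripper is mounted at the origin on the work surface. World frame = base frame: x ahead of the robot, y to its left, z up, the work surface at z = 0. Lengths are in m, angles in rad, forces in N, time in s.
With the tool pointing down it reaches from about 0.35 to 0.975 m from the base axis. Payload 4.9 kg.
Tool frame: the origin (TCP) lies between the finger pads; the fingertips stand 25 mm ahead of it and the grasp point (between the pads) lies 6 mm ahead of it; z points along the fingers, y is the direction in which the jaws open and shut (so a half turn about z gives the same grasp; the last joint's range is limited). The gripper opens to 85 mm and grips with 20 to 120 N. Pads are 22 mm wide; open, the fingers measure 114 mm over their backs; the gripper's body (76 mm by 85 mm) begins 54 mm behind the grasp point. The pads swing forward as they close: fully open they stand 13 mm farther back than shut.
Start: joints at [1.184, 0.053, 1.613, -0, 1.476, -0.119], TCP at [0.165, 0.603, 0.256] pointing down, gripper open.
Joint ranges: [-3.01, 3.01], [-1.01, 2.22], [0.06, 2.58], [-1.02, 4.17], [0.09, 2.62], [-3.14, 3.14]. Speed limits (rad/s): [2.57, 2.57, 3.14, 3.14, 3.14, 3.14].

### API

Orientations are given as a unit quaternion [w, x, y, z].
In Python, from plant import robot gives the robot as it stands.
- The arm moves only by the tool arm_command, never from a script. Its argument "steps" is a list of rows, each an object with "travel": the shift along the tool's x, y, z in m, a list of three; "dr": the turn, a rotation vector about the tool's x, y, z in degrees, a list of three; "hand": the finger opening in m, from 0 to 0.0854. A call has 1 to 5 rows; each row is the pose to reach, as a shift and turn from the pose commanded when the call began, along the tool's axes at that moment; what a row does not reach only later rows make up. A row lasts 1/12 s, in which the tool goes at most 41.7 mm and 7.16 degrees, less where a joint would pass 70% of its speed; a pose out of reach is approached as far as the arm can. A call with a gripper value outside its range is refused whole. The fingers move at their own pace and stop on an object; "squeeze" is the grip in N (left out, the last holds). Time passes only in rows, so rows that repeat a pose let the fingers close. It gives the time, the measured TCP pose, the force and the opening at its end, in the units of the state.
- robot.get_obs(): the state, without advancing time (a new reading comes with each control period).
- robot.read_camera(name): name is "scene" or "top" or "wrist"; returns (picture, depth): 400x640x3 uint8, red, green, blue; 400x640 float32, m along the optical axis (not along the pixel's ray), 0 where there is no reading.
- robot.camera_info(name): a dict with "fx", "fy", "cx", "cy" (pixels), "k1" (the pictures are not rectified: a ray, as slopes to the right and down, at radius r is drawn at 1 + k1 r^2 times it, then the intrinsics apply), "origin" and "attitude" of the camera in the world. Camera axes: x right, y down, z forward; pixel columns grow to the right and rows downward; lengths in m; the calibration is good to about 2 mm. A picture is of the moment at which its call begins: read the wrist's pose just before it. camera_info takes no time and is no camera call; for the wrist camera it gives the pose at the moment of the call.
- robot.hand_in(): hands the job in, once; it reports no verdict.
Trained networks look in the newest picture that a camera, given by its name, has taken for a name from the list of things; names that differ only in an ending like _2 or _b are one class to them, and where a whole thing is asked for, a point or a joint stands for the part that bears it (a point fixed in the world has none). Each returns a list of dicts, best first, with "conf" (0 to 1); they miss things now and then, are a little off and sometimes report something else, mostly with a low value. They report only what shows in the picture. A call takes as long as a camera call. They do not tell look-alikes from the thing itself.
- robot.look_for(camera, thing): "extent" ([centre column, centre row, width, height] in pixels, round what is visible of it).
- robot.tip_of(camera, thing): "position" ([column, row] in pixels: a listed point, or the origin of a listed thing).
The state is a dict: "clock": time; "joints": joint angles; "qd": joint speeds; "joint_torque": joint torques, N m; "ee_pos": TCP position; "tool_rot": TCP orientation; "ft_force": force on the tool from outside, world axes, zero at the start; "moment": the same for the moment, N m; "grip_width": finger opening in m.
Only numpy, scipy, OpenCV 4.12 (cv2) and the standard library are available. Lean on these libraries where they do the work, as an engineer would, in place of code of your own. Each camera call takes 0.05 s, during which the arm holds its last target. There are 200 camera calls.

## Working session

There is one attempt and no reset: what is moved stays moved. The work goes in short steps, Python scripts to look and compute and a tool call to move; the robot and the scene stay as the last step left them, time stands still between calls to the robot, and variables do not carry over. Pictures are saved under pics/ and viewed, about 8 in all and at most 12, crops included, and the job is handed in when it is done.

Besides the shell and the picture viewer there is one more tool, called after "Call:" by a JSON object that holds its "fn" and its "kwargs", one argument or row to a line. arm_command: Moves the arm, as the interface text tells. Its arguments: {"type":"object","properties":{"steps":{"type":"array","items":{"type":"object","properties":{"travel":{"type":"array","items":{"type":"number"}},"dr":{"type":"array","items":{"type":"number"}},"hand":{"type":"number"}}}},"squeeze":{"type":"number"}},"required":["steps"]}

```bash
ls; mkdir -p pics; cat > h.py <<'E'
import numpy as np, cv2
from scipy.spatial.transform import Rotation as R
from plant import robot
def rot(q): q=np.array(q,float); return R.from_quat(q[[1,2,3,0]]) if q.shape==(4,) else R.from_matrix(q)
def info(n):
    c=robot.camera_info(n); return c
def ray(c,uv):
    K=np.array([[c['fx'],0,c['cx']],[0,c['fy'],c['cy']],[0,0,1]])
    p=cv2.undistortPoints(np.array(uv,float).reshape(-1,1,2),K,np.array([c['k1'],0,0,0,0.]))[:,0]
    return np.c_[p,np.ones(len(p))]
def at_z(c,uv,z):
    d=rot(c['attitude']).apply(ray(c,uv)); o=np.array(c['origin']); return o+d*((z-o[2])/d[:,2])[:,None]
def at_d(c,uv,dep):
    return np.array(c['origin'])+rot(c['attitude']).apply(ray(c,uv)*np.reshape(dep,(-1,1)))
def proj(c,P):
    q=rot(c['attitude']).inv().apply(np.atleast_2d(P)-np.array(c['origin'])); s=q[:,:2]/q[:,2:]
    s=s*(1+c['k1']*(s**2).sum(1))[:,None]; return s*[c['fx'],c['fy']]+[c['cx'],c['cy']]
def save(n,img): cv2.imwrite('pics/'+n+'.png',img[...,::-1])
E
python3 - <<'E'
from h import *
print(robot.get_obs())
for n in('top','scene'):
    p,d=robot.read_camera(n); save(n+'0',p); np.savez('pics/'+n+'0.npz',p=p,d=d); c=info(n); print(n,c)
    for t in('pale_disc_center','dark_disc_center','mark','meter_grip','plate_top','dock','red_disc'):
        for r in robot.tip_of(n,t)[:4]: 
            u=r['position']; z={'pale_disc_center':.011,'dark_disc_center':.011,'mark':.022,'meter_grip':.095,'plate_top':.022,'dock':0,'red_disc':0}[t]
            print(t,round(r['conf'],2),np.round(u,1),at_z(c,[u],z).round(4))
E
```

```text
pics
{'clock': 0.0, 'joints': array([ 1.18399272e+00,  5.33532222e-02,  1.61425336e+00,  6.56440660e-06,
        1.47599219e+00, -1.18990179e-01]), 'qd': array([-1.18089008e-03,  5.62878403e-04,  9.44555970e-05,  7.01832002e-04,
        1.07715617e-03, -2.39147441e-03]), 'joint_torque': array([ 2.06234348e-03, -3.93664062e+01, -3.70186579e+01,  6.02891100e-05,
        6.72527152e-03, -1.26385405e-05]), 'ee_pos': array([0.16517149, 0.60220594, 0.25508949]), 'tool_rot': array([-2.54138169e-04,  1.33507138e-01,  9.91047344e-01, -9.70335086e-04]), 'ft_force': array([-0.55620292,  0.09500361, -0.09661006]), 'moment': array([ 0.01526265,  0.0109818 , -0.01436847]), 'grip_width': 0.08515250973877564}
top {'fx': 379.10839550542914, 'fy': 379.10839550542914, 'cx': 323.145872802425, 'cy': 194.50324415945508, 'k1': -0.09100048249396663, 'origin': array([0.48108738, 0.03996871, 1.08556628]), 'attitude': array([ 0.03817689, -0.70011697,  0.71224233, -0.03300949])}
pale_disc_center 0.68 [256.  265.8] [[0.3912 0.2394 0.011 ]]
pale_disc_center 0.68 [221.5 258.6] [[0.4123 0.3379 0.011 ]]
pale_disc_ce
[... 629 characters left out ...]
 'origin': array([ 1.31510263, -0.42653741,  0.94857003]), 'attitude': array([-0.3342394 ,  0.80123857,  0.45880693, -0.18920088])}
pale_disc_center 0.5 [350.8 183.3] [[0.5047 0.1764 0.011 ]]
pale_disc_center 0.48 [372.9 155.8] [[0.4187 0.3351 0.011 ]]
pale_disc_center 0.46 [348.3 158.1] [[0.3828 0.246  0.011 ]]
pale_disc_center 0.4 [345.8 166. ] [[0.4167 0.2126 0.011 ]]
dark_disc_center 0.71 [367.4 217.9] [[0.6691 0.1318 0.011 ]]
mark 0.54 [365.3 213.1] [[0.6562 0.1315 0.022 ]]
meter_grip 0.89 [219.8 215.2] [[ 0.4968 -0.2907  0.095 ]]
plate_top 0.58 [321.1 195.2] [[0.5127 0.0494 0.022 ]]
dock 0.74 [221.7 233.6] [[ 0.4837 -0.2976  0.    ]]
red_disc 0.65 [384.2 181.2] [[0.5468 0.2939 0.    ]]
```

View pics/top0.png

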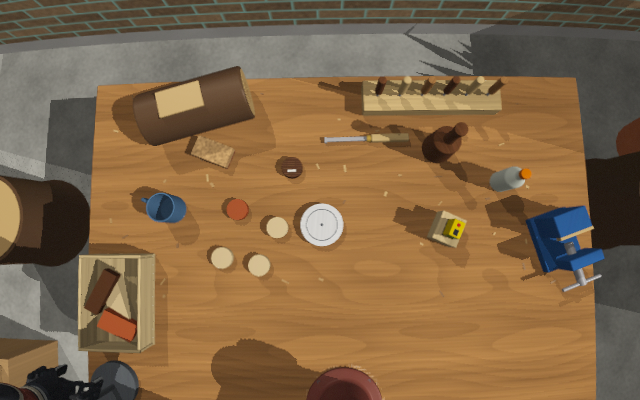

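View pics/scene0.png

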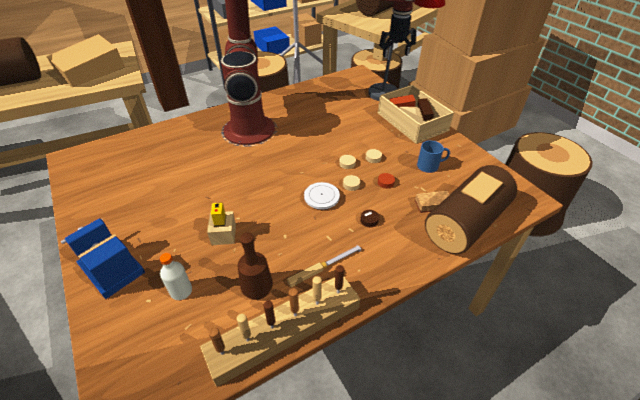

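Three discs look like the pale disc, at top-picture pixels (259,265), (222,258) and (278,227). They lie about 0.46, 0.53 and 0.52 m from the base. The one at (259,265) is nearest, so it fits the description. I'll measure it and confirm in a crop.

```bash
python3 - <<'E'
from h import *
f=np.load('pics/top0.npz'); p,d=f['p'],f['d']; c=info('top')
vv,uu=np.mgrid[0:400,0:640]; P=at_d(c,np.c_[uu.ravel(),vv.ravel()],d.ravel()).reshape(400,640,3)
tab=P[(np.abs(P[...,2])<.02)&(P[...,0]>.3)&(P[...,0]<.7)&(np.abs(P[...,1])<.4)]; print('table z',np.median(tab[:,2]))
def comp(zlo,zhi,name,seed,refz):
    m=((P[...,2]>zlo)&(P[...,2]<zhi)).astype(np.uint8); n,l,s,ce=cv2.connectedComponentsWithStats(m)
    k=l[seed[1],seed[0]]; 
    if k==0: print(name,'none'); return
    u=np.argwhere(l==k)[:,::-1]; Q=at_z(c,u,refz); e=P[l==k]
    print(name,s[k][4],'centre',Q[:,:2].mean(0).round(4),'mid',((Q.max(0)+Q.min(0))/2)[:2].round(4),'span',np.ptp(Q,axis=0)[:2].round(3),'z',np.median(e[:,2]).round(4))
    return Q
for n,s in dict(paleA=(259,265),paleB=(222,258),paleC=(278,227),dark=(291,163),red=(237,209),plate=(322,224)).items(): comp(.01,.032,n,s,.022)
Q=comp(.08,.14,'meter top',(455,229),.122); 
if Q is not None: print(cv2.minAreaRect((Q[:,:2]*1000).astype(np.float32)))
Q=comp(.045,.075,'dock top',(436,230),.062)
if Q is not None: print(cv2.minAreaRect((Q[:,:2]*1000).astype(np.float32)))
# dash
w=np.zeros((400,640),bool); w[150:180,278:306]=True; m=w&(p.min(2)>120); u=np.argwhere(m)[:,::-1]; Q=at_z(c,u,.022)[:,:2]; q=Q-Q.mean(0); e,V=np.linalg.eigh(q.T@q/len(q)); print('dash',Q.mean(0),len(Q),V[:,1],np.degrees(np.arctan2(*V[::-1,1])),np.sqrt(e))
a=cv2.resize(p[140:280,200:360],None,fx=3.5,fy=3.5,interpolation=cv2.INTER_CUBIC)[:,:]
b=cv2.resize(p[195:265,395:475],None,fx=3,fy=3,interpolation=cv2.INTER_CUBIC)
o=np.zeros((490,800,3),np.uint8); o[:490,:560]=a; o[:210,560:]=b; save('crop1',o)
E
```

```text
table z -0.00032218237887415846
paleA 363 centre [0.3946 0.2297] mid [0.3944 0.2304] span [0.055 0.059] z 0.0216
paleB 343 centre [0.4162 0.3354] mid [0.4161 0.335 ] span [0.053 0.06 ] z 0.0214
paleC 363 centre [0.4989 0.1776] mid [0.4994 0.1778] span [0.056 0.056] z 0.0215
dark 349 centre [0.669  0.1346] mid [0.669  0.1342] span [0.058 0.057] z 0.0217
red 362 centre [0.5514 0.292 ] mid [0.5518 0.2926] span [0.057 0.06 ] z 0.0212
plate 1425 centre [0.5046 0.0521] mid [0.5046 0.0516] span [0.115 0.118] z 0.0218
meter top 313 centre [ 0.4854 -0.2867] mid [ 0.4854 -0.2867] span [0.049 0.059] z 0.1205
((484.88836669921875, -286.6695556640625), (45.43605422973633, 50.21823501586914), 67.19050598144531)
dock top 466 centre [ 0.4846 -0.282 ] mid [ 0.4847 -0.2919] span [0.098 0.099] z 0.0614
((484.96600341796875, -291.9147033691406), (73.53521728515625, 82.28177642822266), 64.41156768798828)
dash [0.66013688 0.13662735] 26 [-0.00821222  0.99996628] 90.47053098984837 [0.0023177 0.0071422]
```

View pics/crop1.png

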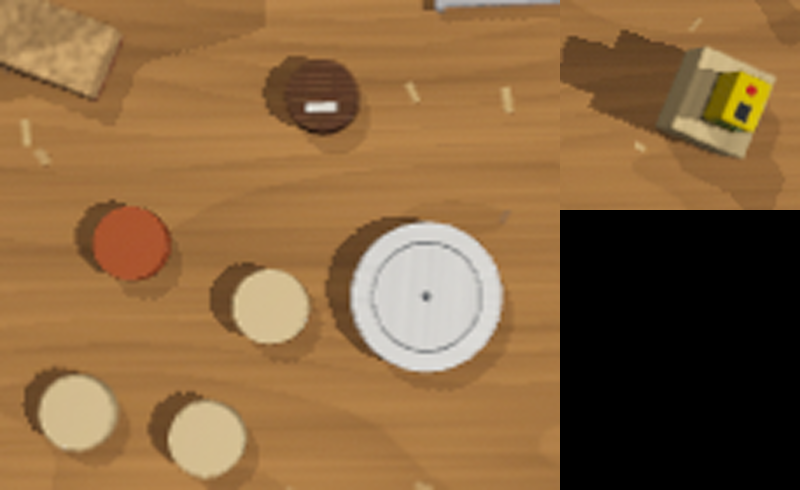

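The crop shows three pale discs. The nearest to the base is at crop (206,438), world (0.395, 0.230), 0.457 m out, against 0.524 and 0.534 m for the others. The dark disc is at (320,96) with its dash on the robot side, along world y. The plate is at (426,297), and the meter is in its stand at the upper right. I'm moving above the pale disc now.

Call:
{"fn": "arm_command", "kwargs": {
  "steps": [
    {"travel": [-0.029,-0.027,0],"dr": [0,0,0],"hand": 0.085},
    {"travel": [-0.06,-0.055,0],"dr": [0,0,0],"hand": 0.085},
    {"travel": [-0.09,-0.083,0],"dr": [0,0,0],"hand": 0.085},
    {"travel": [-0.12,-0.111,0],"dr": [0,0,0],"hand": 0.085},
    {"travel": [-0.148,-0.138,0],"dr": [0,0,0],"hand": 0.085}
  ],
  "squeeze": 40
}}

```text
clock: 1.22
ee_pos: [0.2722, 0.4288, 0.2564]
tool_rot: [0.0, 0.133, 0.991, 0.0]
ft_force: [0.8, -0.1, 0.4]
grip_width: 0.085
```

Call:
{"fn": "arm_command", "kwargs": {
  "steps": [
    {"travel": [-0.029,-0.027,0],"dr": [0,0,0],"hand": 0.085},
    {"travel": [-0.06,-0.055,0],"dr": [0,0,0],"hand": 0.085},
    {"travel": [-0.09,-0.083,0],"dr": [0,0,0],"hand": 0.085},
    {"travel": [-0.12,-0.111,0],"dr": [0,0,0],"hand": 0.085},
    {"travel": [-0.148,-0.138,0],"dr": [0,0,0],"hand": 0.085}
  ]
}}

```text
clock: 1.63
ee_pos: [0.3785, 0.2563, 0.2567]
tool_rot: [0.001, 0.134, 0.991, 0.0]
ft_force: [0.7, 0.9, -0.3]
grip_width: 0.0851
```

Call:
{"fn": "arm_command", "kwargs": {
  "steps": [
    {"travel": [-0.013,-0.012,0.03],"dr": [0,0,0],"hand": 0.085},
    {"travel": [-0.023,-0.022,0.055],"dr": [0,0,0],"hand": 0.085},
    {"travel": [-0.023,-0.022,0.055],"dr": [0,0,0],"hand": 0.085},
    {"travel": [-0.023,-0.022,0.055],"dr": [0,0,0],"hand": 0.085}
  ]
}}

```text
clock: 1.97
ee_pos: [0.3934, 0.2302, 0.2]
tool_rot: [-0.002, 0.134, 0.991, -0.001]
ft_force: [-0.3, 0.8, 0.4]
grip_width: 0.0847
```

```bash
cat >> h.py <<'E'
def pose():
    o=robot.get_obs(); p=np.array(o['ee_pos']); r=rot(o['tool_rot']); M=r.as_matrix()
    print('t',round(o['clock'],2),'tcp',p.round(4),'yang',np.degrees(np.arctan2(M[1,1],M[0,1])).round(2),'zaxis',M[:,2].round(4),'w',round(o['grip_width'],4),'F',np.round(o['ft_force'],1),'q6',round(o['joints'][5],2))
    return p,r
def shift(target):
    p,r=pose(); s=r.inv().apply(np.array(target)-p); print('travel to',np.round(target,4),':',s.round(4)); return s
def disc(cam,lo,hi,zref,near,name=None,tol=.05):
    """depth mask of a flat top face at height lo..hi near a world xy -> circle centre at zref"""
    p,d=robot.read_camera(cam); c=info(cam)
    vv,uu=np.mgrid[0:400,0:640]; uv=np.c_[uu.ravel(),vv.ravel()]; P=at_d(c,uv,d.ravel())
    m=(d.ravel()>0)&(P[:,2]>lo)&(P[:,2]<hi)&(np.hypot(*(P[:,:2]-near).T)<tol)
    u=uv[m]; h=cv2.convexHull(u.astype(np.int32))[:,0]; Q=at_z(c,h,zref)[:,:2].astype(np.float32)
    (cx,cy),r=cv2.minEnclosingCircle(Q); A=at_z(c,u,zref)[:,:2].mean(0)
    print('disc',m.sum(),'encl',round(cx,4),round(cy,4),'r',round(r,4),'mean',A.round(4),'z',np.median(P[m,2]).round(4))
    if name: save(name,p)
    return p,d,c,P.reshape(400,640,3)
E
python3 - <<'E'
from h import *
pose(); c=info('wrist'); print(c['origin'],rot(c['attitude']).as_matrix().round(3),proj(c,[[.3946,.2297,.022]]))
disc('wrist',.014,.03,.022,np.array([.3946,.2297]),'wrist1')
for r in robot.tip_of('wrist','pale_disc_center')[:3]: print(r,at_z(c,[r['position']],.011))
E
```

```text
t 1.97 tcp [0.3934 0.2302 0.2   ] yang 74.56 zaxis [-3.2e-03 -8.0e-04 -1.0e+00] w 0.0847 F [-0.3  0.8  0.4] q6 -0.94
[0.31569704 0.25272841 0.31892778] [[ 0.265  0.915  0.304]
 [ 0.964 -0.251 -0.085]
 [-0.001  0.315 -0.949]] [[316.51035477 179.97747098]]
disc 3291 encl 0.3979 0.2335 r 0.031 mean [0.3974 0.2339] z 0.0249
{'position': [430.6, 170.5], 'conf': 0.81} [[0.41703485 0.33444263 0.011     ]]
{'position': [298.9, 286.3], 'conf': 0.7} [[0.50482979 0.17990571 0.011     ]]
```

Call:
{"fn": "arm_command", "kwargs": {
  "steps": [
    {"travel": [-0.002,0.002,0.04],"dr": [0,0,0],"hand": 0.085},
    {"travel": [-0.002,0.002,0.08],"dr": [0,0,0],"hand": 0.085},
    {"travel": [-0.002,0.002,0.12],"dr": [0,0,0],"hand": 0.085},
    {"travel": [-0.002,0.002,0.155],"dr": [0,0,0],"hand": 0.085},
    {"travel": [-0.002,0.002,0.171],"dr": [0,0,0],"hand": 0.085}
  ],
  "squeeze": 20
}}

```text
clock: 2.48
ee_pos: [0.3945, 0.2328, 0.0275]
tool_rot: [-0.002, 0.132, 0.991, -0.001]
ft_force: [-1.0, -0.5, -0.5]
grip_width: 0.0847
```

Call:
{"fn": "arm_command", "kwargs": {
  "steps": [
    {"travel": [0,0,0],"dr": [0,0,0],"hand": 0.085},
    {"travel": [0,0,0],"dr": [0,0,0],"hand": 0.05},
    {"travel": [0,0,0],"dr": [0,0,0],"hand": 0.05},
    {"travel": [0,0,0],"dr": [0,0,0],"hand": 0.05},
    {"travel": [0,0,0],"dr": [0,0,0],"hand": 0.05}
  ]
}}

```text
clock: 2.9
ee_pos: [0.3989, 0.2337, 0.0334]
tool_rot: [0.003, 0.133, 0.991, 0.002]
ft_force: [-0.6, 1.3, 6.1]
grip_width: 0.0589
```

```bash
python3 - <<'E'
from h import *
pose(); p,d=robot.read_camera('wrist'); save('wrist2',p)
E
```

```text
t 2.9 tcp [0.3989 0.2337 0.0334] yang 74.68 zaxis [ 0.0055  0.0026 -1.    ] w 0.0589 F [-0.6  1.3  6.1] q6 -0.94
```

View pics/wrist2.png

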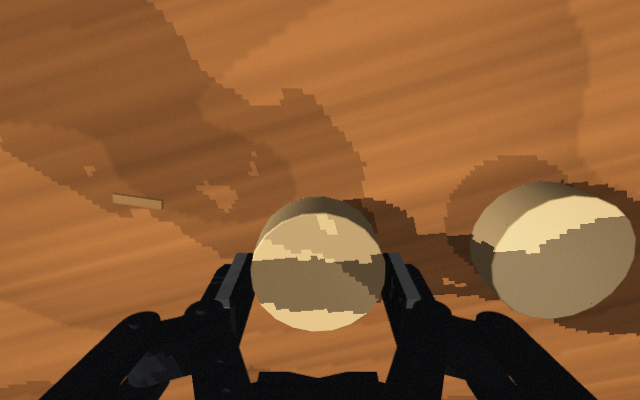

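The pads hold the disc, but the fingertips touch the bench at this depth. When closed they reach about 33 mm ahead of the TCP. I'll open, rise 8 mm, turn 90° and squeeze again, so the disc is centred both ways.

Call:
{"fn": "arm_command", "kwargs": {
  "steps": [
    {"travel": [0,0,0],"dr": [0,0,0],"hand": 0.085},
    {"travel": [0,0,-0.008],"dr": [0,0,0],"hand": 0.085},
    {"travel": [0,0,-0.008],"dr": [0,0,7],"hand": 0.085},
    {"travel": [0,0,-0.008],"dr": [0,0,14],"hand": 0.085},
    {"travel": [0,0,-0.008],"dr": [0,0,21],"hand": 0.085}
  ]
}}

```text
clock: 3.37
ee_pos: [0.3968, 0.2323, 0.0391]
tool_rot: [0.0, 0.315, 0.949, 0.0]
ft_force: [0.8, 1.1, -0.2]
grip_width: 0.0851
```

Call:
{"fn": "arm_command", "kwargs": {
  "steps": [
    {"travel": [0,0,0],"dr": [0,0,7],"hand": 0.085},
    {"travel": [0,0,0],"dr": [0,0,14],"hand": 0.085},
    {"travel": [0,0,0],"dr": [0,0,21],"hand": 0.085},
    {"travel": [0,0,0],"dr": [0,0,28],"hand": 0.085},
    {"travel": [0,0,0],"dr": [0,0,35],"hand": 0.085}
  ]
}}

```text
clock: 3.78
ee_pos: [0.3966, 0.2322, 0.0389]
tool_rot: [0.0, 0.586, 0.811, 0.0]
ft_force: [-0.7, -0.3, 0.5]
grip_width: 0.0852
```

Call:
{"fn": "arm_command", "kwargs": {
  "steps": [
    {"travel": [0,0,0],"dr": [0,0,7],"hand": 0.085},
    {"travel": [0,0,0],"dr": [0,0,14],"hand": 0.085},
    {"travel": [0,0,0],"dr": [0,0,21],"hand": 0.085},
    {"travel": [0,0,0],"dr": [0,0,28],"hand": 0.085},
    {"travel": [0,0,0],"dr": [0,0,34],"hand": 0.085}
  ]
}}

```text
clock: 4.2
ee_pos: [0.3967, 0.2322, 0.0389]
tool_rot: [0.0, 0.797, 0.604, 0.0]
ft_force: [0.0, 0.2, 0.3]
grip_width: 0.085
```

Call:
{"fn": "arm_command", "kwargs": {
  "steps": [
    {"travel": [0,0,0],"dr": [0,0,0],"hand": 0.085},
    {"travel": [0,0,0],"dr": [0,0,0],"hand": 0.05},
    {"travel": [0,0,0],"dr": [0,0,0],"hand": 0.05},
    {"travel": [0,0,0],"dr": [0,0,0],"hand": 0.05},
    {"travel": [0,0,0],"dr": [0,0,0],"hand": 0.05}
  ]
}}

```text
clock: 4.62
ee_pos: [0.3968, 0.2324, 0.0388]
tool_rot: [0.0, 0.795, 0.607, 0.0]
ft_force: [-1.6, -0.3, 3.8]
grip_width: 0.0582
```

```bash
python3 - <<'E'
from h import *
pose(); robot.read_camera('top'); pose(); robot.read_camera('top'); pose(); 
E
```

```text
t 4.62 tcp [0.3968 0.2324 0.0388] yang -15.28 zaxis [ 0. -0. -1.] w 0.0582 F [-1.6 -0.3  3.8] q6 0.63
t 4.67 tcp [0.3968 0.2324 0.0388] yang -15.29 zaxis [-0.e+00 -1.e-04 -1.e+00] w 0.0584 F [-0.9 -0.1  5.1] q6 0.63
t 4.72 tcp [0.3968 0.2324 0.0388] yang -15.3 zaxis [-0.e+00 -1.e-04 -1.e+00] w 0.0584 F [-0.8 -0.9  4.7] q6 0.63
```

Call:
{"fn": "arm_command", "kwargs": {
  "steps": [
    {"travel": [0,0,0],"dr": [0,0,0],"hand": 0.085},
    {"travel": [0,0,0],"dr": [0,0,0],"hand": 0.085},
    {"travel": [0,0,-0.04],"dr": [0,0,0],"hand": 0.085},
    {"travel": [0,0,-0.08],"dr": [0,0,0],"hand": 0.085},
    {"travel": [0,0,-0.12],"dr": [0,0,0],"hand": 0.085}
  ]
}}

```text
clock: 5.13
ee_pos: [0.3955, 0.2319, 0.1583]
tool_rot: [-0.0, 0.795, 0.606, -0.001]
ft_force: [0.8, 0.6, 0.3]
grip_width: 0.0851
```

Call:
{"fn": "arm_command", "kwargs": {
  "steps": [
    {"travel": [0,0,-0.04],"dr": [0,0,0],"hand": 0.085},
    {"travel": [0,0,-0.04],"dr": [0,0,0],"hand": 0.085},
    {"travel": [0,0,-0.04],"dr": [0,0,0],"hand": 0.085},
    {"travel": [0,0,-0.04],"dr": [0,0,0],"hand": 0.085}
  ]
}}

```text
clock: 5.47
ee_pos: [0.3963, 0.2322, 0.1977]
tool_rot: [-0.0, 0.795, 0.606, -0.0]
ft_force: [-0.3, -0.6, -0.6]
grip_width: 0.0847
```

```bash
python3 - <<'E'
from h import *
pose(); disc('wrist',.014,.034,.022,np.array([.3968,.2324])); disc('top',.012,.03,.022,np.array([.3968,.2324]))
E
```

```text
t 5.47 tcp [0.3963 0.2322 0.1977] yang -15.34 zaxis [-4.e-04 -2.e-04 -1.e+00] w 0.0847 F [-0.3 -0.6 -0.6] q6 0.64
disc 3346 encl 0.3972 0.2351 r 0.0303 mean [0.3975 0.2357] z 0.022
disc 315 encl 0.3958 0.2312 r 0.0294 mean [0.3957 0.2289] z 0.0215
```

Call:
{"fn": "arm_command", "kwargs": {
  "steps": [
    {"travel": [-0.028,0.029,0],"dr": [0,0,0],"hand": 0.085},
    {"travel": [-0.056,0.058,0],"dr": [0,0,0],"hand": 0.085},
    {"travel": [-0.084,0.087,0],"dr": [0,0,0],"hand": 0.085},
    {"travel": [-0.112,0.116,0],"dr": [0,0,0],"hand": 0.085},
    {"travel": [-0.134,0.14,0],"dr": [0,0,0],"hand": 0.085}
  ]
}}

```text
clock: 5.98
ee_pos: [0.496, 0.0637, 0.196]
tool_rot: [-0.001, 0.795, 0.606, -0.001]
ft_force: [0.1, 0.0, 0.3]
grip_width: 0.0852
```

Call:
{"fn": "arm_command", "kwargs": {
  "steps": [
    {"travel": [-0.012,0.012,0],"dr": [0,0,0],"hand": 0.085},
    {"travel": [-0.012,0.012,0],"dr": [0,0,0],"hand": 0.085},
    {"travel": [-0.012,0.012,0],"dr": [0,0,0],"hand": 0.085},
    {"travel": [-0.012,0.012,0],"dr": [0,0,0],"hand": 0.085}
  ]
}}

```text
clock: 6.32
ee_pos: [0.5035, 0.0519, 0.1967]
tool_rot: [-0.001, 0.795, 0.607, -0.001]
ft_force: [-0.7, -0.1, 0.5]
grip_width: 0.085
```

```bash
python3 - <<'E'
from h import *
pose(); p,d,c,P=disc('wrist',.014,.034,.022,np.array([.5056,.0525]),'wrist3',.075)
for r in robot.tip_of('wrist','plate_top')[:2]: print(r,at_z(c,[r['position']],.022))
disc('top',.012,.03,.022,np.array([.3968,.2324])); disc('top',.012,.03,.022,np.array([.5056,.0525]),None,.075)
E
```

```text
t 6.32 tcp [0.5035 0.0519 0.1967] yang -15.32 zaxis [-3.e-03  6.e-04 -1.e+00] w 0.085 F [-0.7 -0.1  0.5] q6 0.22
disc 13469 encl 0.5082 0.0551 r 0.0607 mean [0.5085 0.0575] z 0.0238
disc 355 encl 0.3956 0.2325 r 0.0305 mean [0.396  0.2322] z 0.0213
disc 15 encl 0.4485 0.0412 r 0.0113 mean [0.4488 0.0429] z 0.0213
```

View pics/wrist3.png

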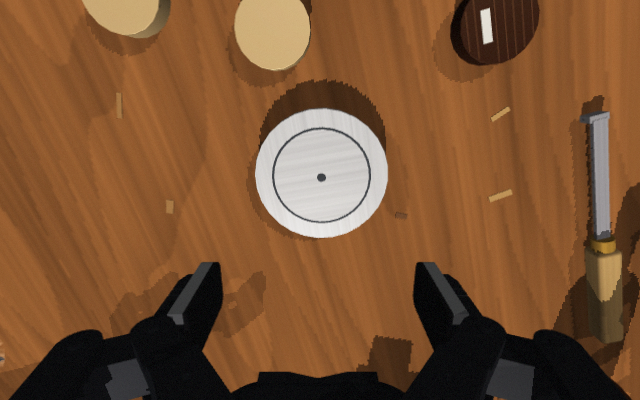

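The wrist view shows the plate with its dot at (321,177). The dark disc and its dash are at the upper right, with two pale discs at the upper left. I'll re-measure now that the arm has settled.

```bash
python3 - <<'E'
from h import *
pose(); p,d,c,P=disc('wrist',.014,.034,.022,np.array([.5056,.0525]),None,.075)
g=p.mean(2); w=g[165:190,308:334]; m=np.argwhere(w<110); print(len(m)); u=m.mean(0)[::-1]+[308,165]; print(u,at_z(c,[u],.022))
# dark disc + dash
disc_=np.array([.669,.1346]); Q=P; 
m=(p.min(2)>170)&(np.hypot(P[...,0]-.66,P[...,1]-.137)<.03); q=at_z(c,np.argwhere(m)[:,::-1],.022)[:,:2]; print('dash',len(q),q.mean(0),cv2.minAreaRect((q*1000).astype(np.float32)))
shift([.3968,.2324,.045])
E
```

```text
t 6.52 tcp [0.504  0.0523 0.198 ] yang -15.24 zaxis [-4.e-04  1.e-04 -1.e+00] w 0.0853 F [0.4 0.8 0.3] q6 0.22
disc 13313 encl 0.5078 0.0548 r 0.0606 mean [0.5085 0.0571] z 0.0236
50
[320.2 177.3] [[0.5078494 0.0541426 0.022    ]]
dash 288 [0.66359613 0.13790702] ((663.5676879882812, 137.71017456054688), (6.6568474769592285, 23.421098709106445), 0.5488153100013733)
t 6.57 tcp [0.5041 0.0522 0.1982] yang -15.25 zaxis [-1.e-04  1.e-04 -1.e+00] w 0.0851 F [0.8 0.1 0. ] q6 0.22
travel to [0.3968 0.2324 0.045 ] : [ 0.1456 -0.1509  0.1533]
```

Call:
{"fn": "arm_command", "kwargs": {
  "steps": [
    {"travel": [0.028,-0.029,0],"dr": [0,0,0],"hand": 0.085},
    {"travel": [0.056,-0.058,0],"dr": [0,0,0],"hand": 0.085},
    {"travel": [0.084,-0.087,0],"dr": [0,0,0],"hand": 0.085},
    {"travel": [0.112,-0.116,0],"dr": [0,0,0],"hand": 0.085},
    {"travel": [0.134,-0.14,0],"dr": [0,0,0],"hand": 0.085}
  ]
}}

```text
clock: 6.98
ee_pos: [0.4032, 0.2198, 0.1986]
tool_rot: [-0.0, 0.795, 0.607, 0.0]
ft_force: [1.6, 0.6, -0.1]
grip_width: 0.0852
```

Call:
{"fn": "arm_command", "kwargs": {
  "steps": [
    {"travel": [0.012,-0.011,0.02],"dr": [0,0,0],"hand": 0.085},
    {"travel": [0.012,-0.011,0.06],"dr": [0,0,0],"hand": 0.085},
    {"travel": [0.012,-0.011,0.1],"dr": [0,0,0],"hand": 0.085},
    {"travel": [0.012,-0.011,0.14],"dr": [0,0,0],"hand": 0.085},
    {"travel": [0.012,-0.011,0.157],"dr": [0,0,0],"hand": 0.085}
  ]
}}

```text
clock: 7.4
ee_pos: [0.3935, 0.2313, 0.0363]
tool_rot: [-0.001, 0.795, 0.607, -0.004]
ft_force: [-0.9, 0.1, -0.3]
grip_width: 0.0849
```

Call:
{"fn": "arm_command", "kwargs": {
  "steps": [
    {"travel": [0,0,0],"dr": [0,0,0],"hand": 0.085},
    {"travel": [0,0,0],"dr": [0,0,0],"hand": 0.05},
    {"travel": [0,0,0],"dr": [0,0,0],"hand": 0.05},
    {"travel": [0,0,0],"dr": [0,0,0],"hand": 0.05},
    {"travel": [0,0,0],"dr": [0,0,0],"hand": 0.05}
  ],
  "squeeze": 30
}}

```text
clock: 7.82
ee_pos: [0.3992, 0.233, 0.044]
tool_rot: [0.0, 0.795, 0.606, 0.002]
ft_force: [-1.8, 1.0, 7.2]
grip_width: 0.05
```

```bash
python3 - <<'E'
from h import *
pose(); robot.read_camera('top');pose(); robot.read_camera('top')
shift([.5066,.0518,.08])
E
```

```text
t 7.82 tcp [0.3992 0.233  0.044 ] yang -15.35 zaxis [ 0.0034  0.0021 -1.    ] w 0.05 F [-1.8  1.   7.2] q6 0.63
t 7.87 tcp [0.3992 0.233  0.044 ] yang -15.36 zaxis [ 0.0034  0.0021 -1.    ] w 0.0498 F [-2.9  0.7  6.9] q6 0.63
t 7.92 tcp [0.3992 0.233  0.044 ] yang -15.36 zaxis [ 0.0034  0.0021 -1.    ] w 0.0501 F [-1.6  1.3  7. ] q6 0.63
travel to [0.5066 0.0518 0.08  ] : [-0.1461  0.1516 -0.036 ]
```

The grip slipped off over the disc's rim. The width reads 0.050, so the tips only reach about 22 mm ahead of the TCP. I'll open, rise and check the disc.

Call:
{"fn": "arm_command", "kwargs": {
  "steps": [
    {"travel": [0,0,-0.01],"dr": [0,0,0],"hand": 0.085},
    {"travel": [0,0,-0.03],"dr": [0,0,0],"hand": 0.085},
    {"travel": [0,0,-0.07],"dr": [0,0,0],"hand": 0.085},
    {"travel": [0,0,-0.11],"dr": [0,0,0],"hand": 0.085},
    {"travel": [0,0,-0.15],"dr": [0,0,0],"hand": 0.085}
  ]
}}

```text
clock: 8.33
ee_pos: [0.3973, 0.2318, 0.1941]
tool_rot: [0.0, 0.795, 0.606, 0.001]
ft_force: [0.9, 0.9, -0.2]
grip_width: 0.0852
```

Call:
{"fn": "arm_command", "kwargs": {
  "steps": [
    {"travel": [0,0,0],"dr": [0,0,0],"hand": 0.085},
    {"travel": [0,0,0],"dr": [0,0,0],"hand": 0.085},
    {"travel": [0,0,0],"dr": [0,0,0],"hand": 0.085},
    {"travel": [0,0,0],"dr": [0,0,0],"hand": 0.085}
  ]
}}

```text
clock: 8.67
ee_pos: [0.3968, 0.2317, 0.1901]
tool_rot: [-0.0, 0.795, 0.606, -0.001]
ft_force: [-0.6, -0.7, -0.9]
grip_width: 0.0849
```

```bash
python3 - <<'E'
from h import *
disc('wrist',.012,.034,.022,np.array([.3968,.2324]));p,d,c,P=disc('wrist',.012,.034,.022,np.array([.3968,.2324])); shift([.3968,.2324,.029])
m=(np.hypot(P[...,0]-.3968,P[...,1]-.2324)<.025)&(d>0); print(np.percentile(P[m][:,2],[2,25,50,75,98]).round(4))
E
```

```text
disc 3537 encl 0.3982 0.2355 r 0.0309 mean [0.3983 0.236 ] z 0.0227
disc 3550 encl 0.3987 0.2353 r 0.0307 mean [0.3986 0.236 ] z 0.023
t 8.77 tcp [0.3966 0.2316 0.1895] yang -15.35 zaxis [-0.003  -0.0012 -1.    ] w 0.0852 F [ 0.   0.5 -0.4] q6 0.63
travel to [0.3968 0.2324 0.029 ] : [0.0011 0.0004 0.1605]
[0.022  0.0233 0.2407 0.2448 0.2474]
```

Call:
{"fn": "arm_command", "kwargs": {
  "steps": [
    {"travel": [0.001,0.0005,0.04],"dr": [0,0,0],"hand": 0.085},
    {"travel": [0.001,0.0005,0.08],"dr": [0,0,0],"hand": 0.085},
    {"travel": [0.001,0.0005,0.12],"dr": [0,0,0],"hand": 0.085},
    {"travel": [0.001,0.0005,0.15],"dr": [0,0,0],"hand": 0.085},
    {"travel": [0.001,0.0005,0.161],"dr": [0,0,0],"hand": 0.085}
  ]
}}

```text
clock: 9.18
ee_pos: [0.3935, 0.231, 0.024]
tool_rot: [-0.002, 0.795, 0.606, -0.006]
ft_force: [-0.3, -0.4, -0.4]
grip_width: 0.0851
```

Call:
{"fn": "arm_command", "kwargs": {
  "steps": [
    {"travel": [0,0,0],"dr": [0,0,0],"hand": 0.085},
    {"travel": [0,0,0],"dr": [0,0,0],"hand": 0.05},
    {"travel": [0,0,0],"dr": [0,0,0],"hand": 0.05},
    {"travel": [0,0,0],"dr": [0,0,0],"hand": 0.05},
    {"travel": [0,0,0],"dr": [0,0,0],"hand": 0.05}
  ],
  "squeeze": 30
}}

```text
clock: 9.6
ee_pos: [0.4005, 0.2337, 0.033]
tool_rot: [0.001, 0.795, 0.606, 0.003]
ft_force: [0.1, -0.6, 4.1]
grip_width: 0.0586
```

```bash
python3 - <<'E'
from h import *
pose(); robot.read_camera('top');pose(); robot.read_camera('top')
shift([.5066,.0518,.08])
E
```

```text
t 9.6 tcp [0.4005 0.2337 0.033 ] yang -15.34 zaxis [ 0.0051  0.002  -1.    ] w 0.0586 F [ 0.1 -0.6  4.1] q6 0.64
t 9.65 tcp [0.4006 0.2338 0.033 ] yang -15.34 zaxis [ 0.0051  0.002  -1.    ] w 0.0585 F [ 0.3 -0.7  5.6] q6 0.64
t 9.7 tcp [0.4005 0.2337 0.033 ] yang -15.35 zaxis [ 0.005   0.0019 -1.    ] w 0.0582 F [-0.7 -0.5  6.8] q6 0.64
travel to [0.5066 0.0518 0.08  ] : [-0.1472  0.1506 -0.0468]
```

Call:
{"fn": "arm_command", "kwargs": {
  "steps": [
    {"travel": [0,0,-0.03],"dr": [0,0,0],"hand": 0.05},
    {"travel": [0,0,-0.07],"dr": [0,0,0],"hand": 0.05},
    {"travel": [-0.025,0.026,-0.07],"dr": [0,0,0],"hand": 0.05},
    {"travel": [-0.052,0.055,-0.07],"dr": [0,0,0],"hand": 0.05},
    {"travel": [-0.08,0.084,-0.07],"dr": [0,0,0],"hand": 0.05}
  ]
}}

```text
clock: 10.12
ee_pos: [0.4596, 0.1331, 0.1025]
tool_rot: [0.001, 0.794, 0.607, 0.002]
ft_force: [0.1, 0.4, -0.4]
grip_width: 0.0582
```

Call:
{"fn": "arm_command", "kwargs": {
  "steps": [
    {"travel": [-0.028,0.029,0],"dr": [0,0,0],"hand": 0.05},
    {"travel": [-0.05,0.053,0],"dr": [0,0,0],"hand": 0.05},
    {"travel": [-0.0655,0.069,0],"dr": [0,0,0],"hand": 0.05},
    {"travel": [-0.0655,0.069,0],"dr": [0,0,0],"hand": 0.05},
    {"travel": [-0.0655,0.069,0],"dr": [0,0,0],"hand": 0.05}
  ]
}}

```text
clock: 10.53
ee_pos: [0.508, 0.0512, 0.101]
tool_rot: [0.0, 0.796, 0.605, 0.0]
ft_force: [-0.1, -0.1, -0.7]
grip_width: 0.0584
```

```bash
python3 - <<'E'
from h import *
p,d=robot.read_camera('wrist'); save('wrist4',p); robot.read_camera('top'); robot.read_camera('top')
shift([.5066,.0518,.0555])
E
```

```text
t 10.68 tcp [0.5068 0.0529 0.1003] yang -15.29 zaxis [-3.e-04  3.e-04 -1.e+00] w 0.0586 F [-0.   0.2 -0.1] q6 0.22
travel to [0.5066 0.0518 0.0555] : [-0.0011  0.0001  0.0448]
```

View pics/wrist4.png

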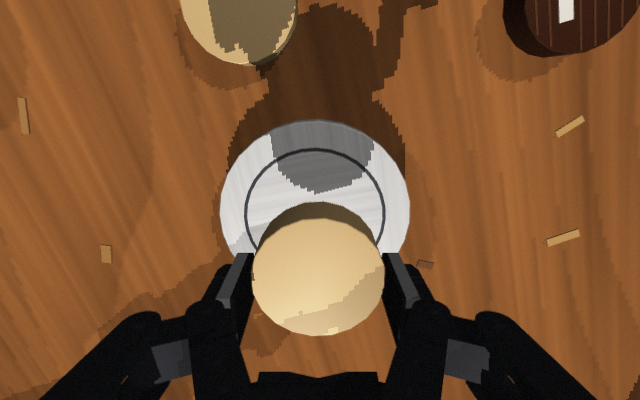

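The disc is held level over the plate; its top face is centred at (319,270). I'll check its offset from the TCP.

```bash
python3 - <<'E'
from h import *
p,d,c,P=disc('wrist',.08,.097,.0893,np.array([.5068,.0529]),None,.034)
m=(np.hypot(P[...,0]-.5068,P[...,1]-.0529)<.02)&(d>0)&(P[...,2]<.12); print(np.median(P[m][:,2]))
s=(p.astype(int)[...,0]>150)&(p.astype(int)[...,0]-p[...,2]>40)&(p.astype(int)[...,0]-p[...,2]<110)&m; 
vv,uu=np.nonzero((P[...,2]>.083)&(P[...,2]<.097)&(np.hypot(P[...,0]-.5068,P[...,1]-.0529)<.045)); print(len(vv),uu.min(),uu.max(),vv.min(),vv.max())
print(at_z(c,[[319,270],[252.5,270],[385.5,270],[319,205],[319,335.5]],.0893).round(4))
E
```

```text
disc 13827 encl 0.5069 0.0525 r 0.0346 mean [0.5082 0.0563] z 0.0902
0.0902367252741777
14072 215 420 211 335
[[0.5095 0.0581 0.0893]
 [0.4814 0.0657 0.0893]
 [0.5376 0.0505 0.0893]
 [0.5174 0.0873 0.0893]
 [0.5004 0.0244 0.0893]]
```

Call:
{"fn": "arm_command", "kwargs": {
  "steps": [
    {"travel": [-0.0005,0,0.025],"dr": [0,0,0],"hand": 0.05},
    {"travel": [-0.0005,0,0.041],"dr": [0,0,0],"hand": 0.05},
    {"travel": [-0.0005,0,0.0445],"dr": [0,0,0],"hand": 0.05},
    {"travel": [-0.0005,0,0.0445],"dr": [0,0,0],"hand": 0.05},
    {"travel": [-0.0005,0,0.0445],"dr": [0,0,0],"hand": 0.05}
  ]
}}

```text
clock: 11.15
ee_pos: [0.5071, 0.0523, 0.0561]
tool_rot: [0.0, 0.795, 0.607, 0.0]
ft_force: [-0.3, 0.5, -1.0]
grip_width: 0.0584
```

Call:
{"fn": "arm_command", "kwargs": {
  "steps": [
    {"travel": [0,0,0],"dr": [0,0,0],"hand": 0.085},
    {"travel": [0,0,0],"dr": [0,0,0],"hand": 0.085},
    {"travel": [0,0,0],"dr": [0,0,0],"hand": 0.085},
    {"travel": [0,0,-0.03],"dr": [0,0,0],"hand": 0.085},
    {"travel": [0,0,-0.07],"dr": [0,0,0],"hand": 0.085}
  ]
}}

```text
clock: 11.57
ee_pos: [0.5039, 0.0517, 0.1225]
tool_rot: [-0.003, 0.795, 0.606, -0.004]
ft_force: [1.2, -0.1, -0.6]
grip_width: 0.0847
```

Call:
{"fn": "arm_command", "kwargs": {
  "steps": [
    {"travel": [0.005,0.005,-0.03],"dr": [0,0,0],"hand": 0.085},
    {"travel": [0.028,0.03,-0.05],"dr": [0,0,0],"hand": 0.085},
    {"travel": [0.055,0.06,-0.07],"dr": [0,0,0],"hand": 0.085},
    {"travel": [0.08,0.088,-0.074],"dr": [0,0,0],"hand": 0.085},
    {"travel": [0.106,0.117,-0.074],"dr": [0,0,0],"hand": 0.085}
  ]
}}

```text
clock: 11.98
ee_pos: [0.6512, 0.1238, 0.2039]
tool_rot: [0.002, 0.795, 0.606, 0.003]
ft_force: [0.4, -0.2, 0.9]
grip_width: 0.0848
```

Call:
{"fn": "arm_command", "kwargs": {
  "steps": [
    {"travel": [0.017,0.019,0],"dr": [0,0,0],"hand": 0.085},
    {"travel": [0.017,0.019,0],"dr": [0,0,0],"hand": 0.085},
    {"travel": [0.017,0.019,0],"dr": [0,0,0],"hand": 0.085},
    {"travel": [0.017,0.019,0],"dr": [0,0,0],"hand": 0.085},
    {"travel": [0.017,0.019,0],"dr": [0,0,0],"hand": 0.085}
  ]
}}

```text
clock: 12.4
ee_pos: [0.6701, 0.1338, 0.1998]
tool_rot: [-0.0, 0.795, 0.606, -0.0]
ft_force: [-0.4, 0.4, -0.2]
grip_width: 0.085
```

```bash
python3 - <<'E'
from h import *
p,d,c,P=disc('top',.035,.055,.044,np.array([.5056,.052]),'top2'); 
robot.read_camera('top')
pose(); p,d,c,P=disc('wrist',.012,.034,.022,np.array([.6702,.1342]),'wrist5')
m=(p.min(2)>150)&(np.hypot(P[...,0]-.66,P[...,1]-.137)<.03); q=at_z(c,np.argwhere(m)[:,::-1],.022)[:,:2]; print('dash',len(q),q.mean(0),cv2.minAreaRect((q*1000).astype(np.float32)))
disc('wrist',.012,.034,.022,np.array([.6702,.1342]))
shift([.6702,.1342,.03])
a=cv2.imread('pics/top2.png')[180:270,270:370]; b=cv2.imread('pics/wrist5.png'); o=np.zeros((400,800,3),np.uint8); o[:360,:400]=cv2.resize(a,(400,360)); o[:250,400:]=cv2.resize(b,(400,250)); cv2.imwrite('pics/cmp.png',o)
E
```

```text
disc 366 encl 0.5056 0.0502 r 0.0297 mean [0.5053 0.0503] z 0.0435
t 12.5 tcp [0.6702 0.1338 0.2001] yang -15.37 zaxis [ 1.e-04 -0.e+00 -1.e+00] w 0.0851 F [-0.2  0.8 -0.6] q6 0.36
disc 3335 encl 0.6726 0.1382 r 0.0307 mean [0.6729 0.1388] z 0.0233
dash 190 [0.6624996  0.13750994] ((662.5194702148438, 137.33218383789062), (24.204151153564453, 6.7899932861328125), 89.80389404296875)
disc 3324 encl 0.6728 0.1383 r 0.0307 mean [0.673  0.1388] z 0.0232
t 12.6 tcp [0.6704 0.1338 0.2002] yang -15.37 zaxis [ 3.e-04  0.e+00 -1.e+00] w 0.0846 F [-0.2  0.2 -0.5] q6 0.36
travel to [0.6702 0.1342 0.03  ] : [ 0.0003 -0.0004  0.1702]
```

View pics/cmp.png

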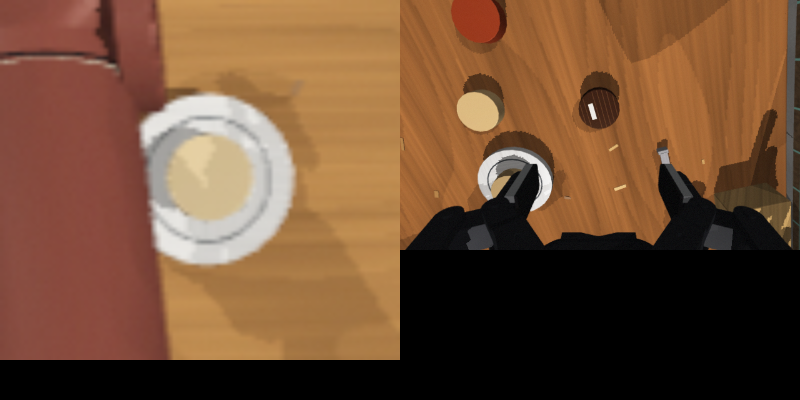

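The top view shows the pale disc on the plate, about 2 mm off centre, which is within tolerance. The wrist view shows the dark disc with its dash up. Next is the dark disc.

Call:
{"fn": "arm_command", "kwargs": {
  "steps": [
    {"travel": [0.001,0.0005,0.04],"dr": [0,0,0],"hand": 0.085},
    {"travel": [0.001,0.0005,0.08],"dr": [0,0,0],"hand": 0.085},
    {"travel": [0.001,0.0005,0.12],"dr": [0,0,0],"hand": 0.085},
    {"travel": [0.001,0.0005,0.15],"dr": [0,0,0],"hand": 0.085},
    {"travel": [0.001,0.0005,0.171],"dr": [0,0,0],"hand": 0.085}
  ]
}}

```text
clock: 13.02
ee_pos: [0.6689, 0.1346, 0.0246]
tool_rot: [-0.001, 0.795, 0.606, -0.002]
ft_force: [0.0, 0.5, -1.0]
grip_width: 0.0849
```

Call:
{"fn": "arm_command", "kwargs": {
  "steps": [
    {"travel": [0,0,0],"dr": [0,0,0],"hand": 0.085},
    {"travel": [0,0,0],"dr": [0,0,0],"hand": 0.05},
    {"travel": [0,0,0],"dr": [0,0,0],"hand": 0.05},
    {"travel": [0,0,0],"dr": [0,0,0],"hand": 0.05},
    {"travel": [0,0,0],"dr": [0,0,0],"hand": 0.05}
  ]
}}

```text
clock: 13.43
ee_pos: [0.6737, 0.1352, 0.032]
tool_rot: [0.001, 0.795, 0.606, 0.002]
ft_force: [2.4, 0.2, 6.7]
grip_width: 0.0587
```

```bash
python3 - <<'E'
from h import *
pose(); p,d=robot.read_camera('wrist'); save('wrist6',p); robot.read_camera('top')
shift([.5067,.0508,.12])
E
```

```text
t 13.43 tcp [0.6737 0.1352 0.032 ] yang -15.35 zaxis [ 5.1e-03  5.0e-04 -1.0e+00] w 0.0587 F [2.4 0.2 6.7] q6 0.36
t 13.53 tcp [0.6737 0.1352 0.032 ] yang -15.34 zaxis [ 4.9e-03  4.0e-04 -1.0e+00] w 0.0588 F [1.  0.2 6.1] q6 0.36
travel to [0.5067 0.0508 0.12  ] : [-0.1255 -0.1383 -0.0889]
```

Call:
{"fn": "arm_command", "kwargs": {
  "steps": [
    {"travel": [0,0,-0.04],"dr": [0,0,0],"hand": 0.05},
    {"travel": [0,0,-0.08],"dr": [0,0,0],"hand": 0.05},
    {"travel": [-0.025,-0.027,-0.092],"dr": [0,0,0],"hand": 0.05},
    {"travel": [-0.05,-0.055,-0.092],"dr": [0,0,0],"hand": 0.05},
    {"travel": [-0.076,-0.083,-0.092],"dr": [0,0,0],"hand": 0.05}
  ]
}}

```text
clock: 13.95
ee_pos: [0.572, 0.0835, 0.1236]
tool_rot: [0.002, 0.795, 0.607, 0.002]
ft_force: [0.1, -0.5, -0.9]
grip_width: 0.0588
```

Call:
{"fn": "arm_command", "kwargs": {
  "steps": [
    {"travel": [-0.025,-0.028,0],"dr": [0,0,0],"hand": 0.05},
    {"travel": [-0.04,-0.045,0],"dr": [0,0,0],"hand": 0.05},
    {"travel": [-0.0485,-0.0535,0],"dr": [0,0,0],"hand": 0.05},
    {"travel": [-0.0485,-0.0535,0],"dr": [0,0,0],"hand": 0.05},
    {"travel": [-0.0485,-0.0535,0],"dr": [0,0,0],"hand": 0.05}
  ]
}}

```text
clock: 14.37
ee_pos: [0.5072, 0.051, 0.1214]
tool_rot: [0.0, 0.795, 0.606, 0.001]
ft_force: [-0.3, -0.5, -0.8]
grip_width: 0.059
```

```bash
python3 - <<'E'
from h import *
robot.read_camera('top'); p,d=robot.read_camera('wrist'); save('wrist7',p); c=info('wrist'); tcp,r=pose(); z=tcp[2]-.032+.022; print('topz',z)
vv,uu=np.mgrid[0:400,0:640]; P=at_d(c,np.c_[uu.ravel(),vv.ravel()],d.ravel()).reshape(400,640,3)
mk=(np.abs(P[...,2]-z)<.006)&(np.abs(uu-319)<60)&(d>0); v=np.nonzero(mk.any(1))[0]; print(v.min(),v.max()); 
v=np.nonzero(mk[:,319])[0]; e=at_z(c,[[319,v.min()],[319,v.max()+1]],z); print(v.min(),v.max(),e,e.mean(0),np.linalg.norm(e[1]-e[0]))
m=mk&(p.min(2)>130); q=at_z(c,np.argwhere(m)[:,::-1],z)[:,:2]; print('dash',len(q),q.mean(0),cv2.minAreaRect((q*1000).astype(np.float32)))
shift([.5067,.0508,.077])
E
```

```text
t 14.47 tcp [0.5081 0.0513 0.1215] yang -15.34 zaxis [ 1.5e-03  1.0e-04 -1.0e+00] w 0.0583 F [-0.1  0.   0.3] q6 0.22
topz 0.11147437938086835
209 334
210 334 [[0.51833032 0.08382507 0.11147438]
 [0.50201716 0.02376688 0.11147438]] [0.51017374 0.05379597 0.11147438] 0.06223427279894837
dash 798 [0.49895991 0.05264075] ((498.9471130371094, 52.31033706665039), (24.599905014038086, 7.3015241622924805), 89.77117156982422)
t 14.47 tcp [0.5081 0.0513 0.1215] yang -15.34 zaxis [ 1.5e-03  1.0e-04 -1.0e+00] w 0.0583 F [-0.1  0.   0.3] q6 0.22
travel to [0.5067 0.0508 0.077 ] : [-0.0009 -0.0012  0.0445]
```

View pics/wrist7.png

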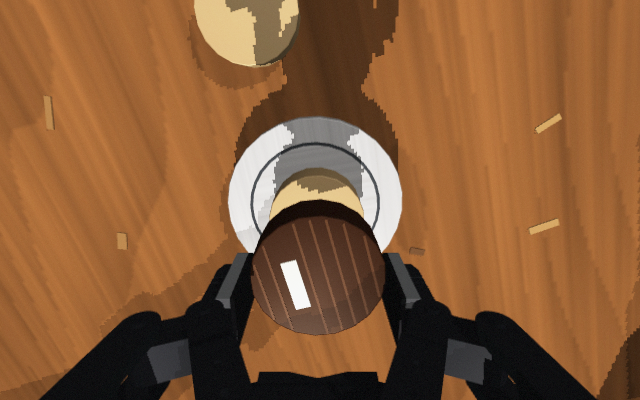

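The dark disc is held centred, dash up at (296,285) and along world y. I'll lower it onto the pale disc, release, and go on to the meter.

Call:
{"fn": "arm_command", "kwargs": {
  "steps": [
    {"travel": [-0.001,-0.001,0.025],"dr": [0,0,0],"hand": 0.05},
    {"travel": [-0.001,-0.001,0.04],"dr": [0,0,0],"hand": 0.05},
    {"travel": [-0.001,-0.001,0.045],"dr": [0,0,0],"hand": 0.05},
    {"travel": [-0.001,-0.001,0.045],"dr": [0,0,0],"hand": 0.05},
    {"travel": [-0.001,-0.001,0.045],"dr": [0,0,0],"hand": 0.05}
  ]
}}

```text
clock: 14.88
ee_pos: [0.5068, 0.0508, 0.0761]
tool_rot: [0.0, 0.795, 0.607, 0.0]
ft_force: [-0.4, -1.0, -0.2]
grip_width: 0.0584
```

Call:
{"fn": "arm_command", "kwargs": {
  "steps": [
    {"travel": [0,0,0],"dr": [0,0,0],"hand": 0.085},
    {"travel": [0,0,0],"dr": [0,0,0],"hand": 0.085},
    {"travel": [0,0,0],"dr": [0,0,0],"hand": 0.085},
    {"travel": [0,0,-0.03],"dr": [0,0,0],"hand": 0.085},
    {"travel": [0,0,-0.07],"dr": [0,0,0],"hand": 0.085}
  ]
}}

```text
clock: 15.3
ee_pos: [0.5027, 0.0505, 0.1423]
tool_rot: [-0.003, 0.795, 0.606, -0.004]
ft_force: [1.6, 0.5, 0.6]
grip_width: 0.0851
```

Call:
{"fn": "arm_command", "kwargs": {
  "steps": [
    {"travel": [0,0,-0.04],"dr": [0,0,0],"hand": 0.085},
    {"travel": [0,0,-0.08],"dr": [0,0,0],"hand": 0.085},
    {"travel": [0,0,-0.1],"dr": [0,0,0],"hand": 0.085},
    {"travel": [0,0,-0.1],"dr": [0,0,0],"hand": 0.085},
    {"travel": [0,0,-0.1],"dr": [0,0,0],"hand": 0.085}
  ]
}}

```text
clock: 15.72
ee_pos: [0.5068, 0.0504, 0.2479]
tool_rot: [0.001, 0.795, 0.606, 0.002]
ft_force: [0.9, 0.0, 0.4]
grip_width: 0.0849
```

```bash
python3 - <<'E'
from h import *
robot.read_camera('top'); robot.read_camera('top'); pose()
p,d,c,P=disc('wrist',.058,.078,.066,np.array([.5067,.0508]),'wrist8',.04)
m=(p.min(2)>150)&(np.abs(P[...,2]-.066)<.01)&(np.hypot(P[...,0]-.497,P[...,1]-.051)<.025); q=at_z(c,np.argwhere(m)[:,::-1],.066)[:,:2]; print('dash',len(q),q.mean(0),cv2.minAreaRect((q*1000).astype(np.float32)))
E
```

```text
t 15.82 tcp [0.5051 0.0505 0.2443] yang -15.35 zaxis [-2.3e-03  1.0e-04 -1.0e+00] w 0.0846 F [ 0.  -0.1 -0.6] q6 0.22
disc 3299 encl 0.5078 0.0533 r 0.0303 mean [0.5079 0.0538] z 0.0666
dash 190 [0.49758708 0.05278068] ((497.5616455078125, 52.57194900512695), (23.832263946533203, 6.819396495819092), 89.90011596679688)
```

Call:
{"fn": "arm_command", "kwargs": {
  "steps": [
    {"travel": [-0.033,0.007,0],"dr": [0,0,-7],"hand": 0.085},
    {"travel": [-0.066,0.014,0],"dr": [0,0,-14],"hand": 0.085},
    {"travel": [-0.1,0.021,0],"dr": [0,0,-21],"hand": 0.085},
    {"travel": [-0.133,0.028,0],"dr": [0,0,-28],"hand": 0.085},
    {"travel": [-0.166,0.034,0],"dr": [0,0,-35],"hand": 0.085}
  ]
}}

```text
clock: 16.28
ee_pos: [0.4938, -0.1177, 0.2434]
tool_rot: [-0.002, 0.584, 0.812, -0.0]
ft_force: [-0.2, -0.3, -0.4]
grip_width: 0.0847
```

Call:
{"fn": "arm_command", "kwargs": {
  "steps": [
    {"travel": [-0.031,-0.0135,0],"dr": [0,0,-7],"hand": 0.085},
    {"travel": [-0.062,-0.027,0],"dr": [0,0,-14],"hand": 0.085},
    {"travel": [-0.093,-0.04,0],"dr": [0,0,-21],"hand": 0.085},
    {"travel": [-0.124,-0.053,0],"dr": [0,0,-28],"hand": 0.085},
    {"travel": [-0.155,-0.067,0],"dr": [0,0,-35],"hand": 0.085}
  ]
}}

```text
clock: 16.7
ee_pos: [0.4786, -0.2858, 0.2432]
tool_rot: [-0.002, 0.313, 0.95, 0.001]
ft_force: [0.9, 0.4, 0.1]
grip_width: 0.085
```

Call:
{"fn": "arm_command", "kwargs": {
  "steps": [
    {"travel": [0,0,0],"dr": [0,0,-7],"hand": 0.085},
    {"travel": [0,0,0],"dr": [0,0,-10],"hand": 0.085},
    {"travel": [0,0,0],"dr": [0,0,-10],"hand": 0.085},
    {"travel": [0,0,0],"dr": [0,0,-10],"hand": 0.085},
    {"travel": [0,0,0],"dr": [0,0,-10],"hand": 0.085}
  ]
}}

```text
clock: 17.12
ee_pos: [0.4795, -0.2842, 0.2445]
tool_rot: [-0.001, 0.232, 0.973, 0.0]
ft_force: [-0.9, 0.0, 0.7]
grip_width: 0.0846
```

```bash
python3 - <<'E'
from h import *
disc('top',.055,.08,.066,np.array([.5056,.051]),'top3'); robot.read_camera('top'); pose()
p,d,c,P=disc('wrist',.105,.14,.122,np.array([.486,-.287]),'wrist9',.05)
for n,zl,zh,z in(('meter',.11,.135,.122),('dock',.05,.075,.062)):
    m=(d>0)&(P[...,2]>zl)&(P[...,2]<zh)&(np.hypot(P[...,0]-.486,P[...,1]+.287)<.07); q=at_z(c,np.argwhere(m)[:,::-1],z)[:,:2]; print(n,m.sum(),np.median(P[m][:,2]),cv2.minAreaRect((q*1000).astype(np.float32)))
a=cv2.imread('pics/top3.png')[180:270,270:370]; b=cv2.imread('pics/wrist9.png'); o=np.zeros((600,640,3),np.uint8); o[:400]=b; o[400:,:220]=cv2.resize(a,(220,200)); o[400:,240:560]=cv2.resize(cv2.imread('pics/wrist8.png'),(320,200)); cv2.imwrite('pics/cmp2.png',o)
E
```

```text
disc 385 encl 0.5055 0.0506 r 0.0299 mean [0.5056 0.0503] z 0.0657
t 17.22 tcp [ 0.4797 -0.2842  0.2452] yang 63.21 zaxis [-7.e-04  6.e-04 -1.e+00] w 0.0849 F [0.3 0.6 0.6] q6 -1.77
disc 2496 encl 0.4864 -0.2919 r 0.0282 mean [ 0.4858 -0.2914] z 0.1233
meter 2431 0.12329747797146862 ((486.6945495605469, -291.9111328125), (31.765127182006836, 49.128597259521484), 64.89596557617188)
dock 3845 0.06342210278948424 ((487.9544677734375, -292.90203857421875), (69.65277862548828, 82.77935791015625), 64.89575958251953)
```

View pics/cmp2.png

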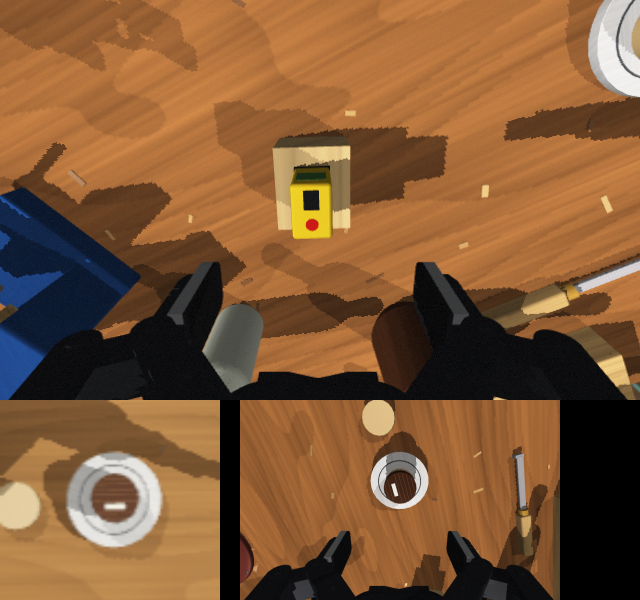

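The top and wrist crops show the dark disc centred on the pale one, dash up, with under 1 mm offset in the same camera. The wrist view shows the meter in its stand at about (312,210). The glue and mallet stand well beyond it. I'm descending on the meter.

Call:
{"fn": "arm_command", "kwargs": {
  "steps": [
    {"travel": [-0.013,-0.004,0.035],"dr": [0,0,-1.7],"hand": 0.085},
    {"travel": [-0.013,-0.004,0.075],"dr": [0,0,-1.7],"hand": 0.085},
    {"travel": [-0.013,-0.004,0.11],"dr": [0,0,-1.7],"hand": 0.085},
    {"travel": [-0.013,-0.004,0.135],"dr": [0,0,-1.7],"hand": 0.085},
    {"travel": [-0.013,-0.004,0.144],"dr": [0,0,-1.7],"hand": 0.085}
  ]
}}

```text
clock: 17.68
ee_pos: [0.4871, -0.2919, 0.0966]
tool_rot: [-0.004, 0.217, 0.976, 0.002]
ft_force: [-0.9, 0.5, -1.1]
grip_width: 0.0851
```

Call:
{"fn": "arm_command", "kwargs": {
  "steps": [
    {"travel": [0,0,0],"dr": [0,0,0],"hand": 0.085},
    {"travel": [0,0,0],"dr": [0,0,0],"hand": 0.085},
    {"travel": [0,0,0],"dr": [0,0,0],"hand": 0.085}
  ]
}}

```text
clock: 17.93
ee_pos: [0.4911, -0.2952, 0.1045]
tool_rot: [0.002, 0.217, 0.976, -0.001]
ft_force: [-0.9, 0.0, 1.1]
grip_width: 0.0854
```

```bash
python3 - <<'E'
from h import *
robot.read_camera('top'); pose(); p,d=robot.read_camera('wrist'); save('wrist10',p); c=info('wrist')
vv,uu=np.mgrid[0:400,0:640]; P=at_d(c,np.c_[uu.ravel(),vv.ravel()],d.ravel()).reshape(400,640,3)
m=(d>0)&(P[...,2]>.117)&(P[...,2]<.13)&(np.hypot(P[...,0]-.489,P[...,1]+.293)<.04); q=at_z(c,np.argwhere(m)[:,::-1],.122)[:,:2]; print(m.sum(),np.median(P[m][:,2]),cv2.minAreaRect((q*1000).astype(np.float32)))
pose()
E
```

```text
t 17.98 tcp [ 0.4911 -0.2953  0.1048] yang 64.91 zaxis [ 0.0039 -0.0031 -1.    ] w 0.0852 F [0.2 0.3 0.5] q6 -1.8
9759 0.12288531909086552 ((486.24755859375, -291.77734375), (31.3131046295166, 47.5245246887207), 64.94847106933594)
t 18.03 tcp [ 0.4911 -0.2952  0.1047] yang 64.92 zaxis [ 0.0038 -0.003  -1.    ] w 0.0851 F [-0.  -0.9  0.4] q6 -1.8
```

View pics/wrist10.png

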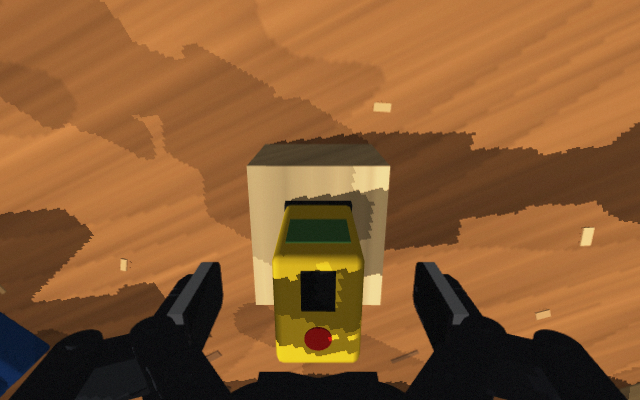

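Call:
{"fn": "arm_command", "kwargs": {
  "steps": [
    {"travel": [0,0,0],"dr": [0,0,0],"hand": 0.025},
    {"travel": [0,0,0],"dr": [0,0,0],"hand": 0.025},
    {"travel": [0,0,0],"dr": [0,0,0],"hand": 0.025},
    {"travel": [0,0,0],"dr": [0,0,0],"hand": 0.025},
    {"travel": [0,0,0],"dr": [0,0,0],"hand": 0.025}
  ],
  "squeeze": 40
}}

```text
clock: 18.45
ee_pos: [0.4897, -0.2943, 0.1021]
tool_rot: [0.0, 0.217, 0.976, -0.0]
ft_force: [-0.0, 0.5, 0.3]
grip_width: 0.0315
```

Call:
{"fn": "arm_command", "kwargs": {
  "steps": [
    {"travel": [0,0,0],"dr": [0,0,0],"hand": 0.025},
    {"travel": [0,0,0],"dr": [0,0,0],"hand": 0.025},
    {"travel": [0,0,0],"dr": [0,0,0],"hand": 0.025}
  ]
}}

```text
clock: 18.7
ee_pos: [0.4897, -0.2943, 0.1021]
tool_rot: [0.0, 0.217, 0.976, -0.0]
ft_force: [-0.5, -0.8, 2.8]
grip_width: 0.0314
```

```bash
python3 - <<'E'
from h import *
pose(); robot.read_camera('top'); pose(); robot.read_camera('top'); pose()
E
```

```text
t 18.7 tcp [ 0.4897 -0.2943  0.1021] yang 64.91 zaxis [ 2.e-04 -3.e-04 -1.e+00] w 0.0314 F [-0.5 -0.8  2.8] q6 -1.8
t 18.75 tcp [ 0.4897 -0.2943  0.1021] yang 64.91 zaxis [ 3.e-04 -3.e-04 -1.e+00] w 0.0318 F [-0.  -0.8  3.3] q6 -1.8
t 18.8 tcp [ 0.4897 -0.2943  0.1021] yang 64.92 zaxis [ 2.e-04 -3.e-04 -1.e+00] w 0.0319 F [-1.1 -0.4  1.4] q6 -1.8
```

Gripped, upright, and centred within 1 mm. With the pins at 0.010, the TCP stands 92.1 mm above them. I'll lift straight up and carry it over, turning 65°.

Call:
{"fn": "arm_command", "kwargs": {
  "steps": [
    {"travel": [0,0,-0.02],"dr": [0,0,0],"hand": 0.025},
    {"travel": [0,0,-0.055],"dr": [0,0,0],"hand": 0.025},
    {"travel": [0,0,-0.09],"dr": [0,0,0],"hand": 0.025},
    {"travel": [0,0,-0.1],"dr": [0,0,0],"hand": 0.025},
    {"travel": [0,0,-0.1],"dr": [0,0,0],"hand": 0.025}
  ]
}}

```text
clock: 19.22
ee_pos: [0.4912, -0.2954, 0.2056]
tool_rot: [0.003, 0.217, 0.976, -0.001]
ft_force: [1.0, 0.2, -1.8]
grip_width: 0.0314
```

Call:
{"fn": "arm_command", "kwargs": {
  "steps": [
    {"travel": [0.01,0.022,0],"dr": [0,0,6],"hand": 0.025},
    {"travel": [0.025,0.056,0],"dr": [0,0,12],"hand": 0.025},
    {"travel": [0.04,0.09,0],"dr": [0,0,18],"hand": 0.025},
    {"travel": [0.055,0.124,0],"dr": [0,0,25],"hand": 0.025},
    {"travel": [0.07,0.158,0],"dr": [0,0,32],"hand": 0.025}
  ]
}}

```text
clock: 19.63
ee_pos: [0.4914, -0.1211, 0.1982]
tool_rot: [-0.003, 0.478, 0.878, -0.0]
ft_force: [0.7, 0.7, -1.8]
grip_width: 0.0314
```

Call:
{"fn": "arm_command", "kwargs": {
  "steps": [
    {"travel": [0.031,0.02,0],"dr": [0,0,7],"hand": 0.025},
    {"travel": [0.062,0.041,0],"dr": [0,0,14],"hand": 0.025},
    {"travel": [0.093,0.062,0],"dr": [0,0,21],"hand": 0.025},
    {"travel": [0.122,0.081,0],"dr": [0,0,27],"hand": 0.025},
    {"travel": [0.143,0.095,0],"dr": [0,0,33],"hand": 0.025}
  ]
}}

```text
clock: 20.05
ee_pos: [0.4922, 0.0507, 0.1984]
tool_rot: [-0.002, 0.707, 0.707, -0.001]
ft_force: [-0.4, -0.3, -1.6]
grip_width: 0.0313
```

Call:
{"fn": "arm_command", "kwargs": {
  "steps": [
    {"travel": [0,0,0],"dr": [0,0,0],"hand": 0.025},
    {"travel": [0,0,0],"dr": [0,0,0],"hand": 0.025},
    {"travel": [0,0,0],"dr": [0,0,0],"hand": 0.025},
    {"travel": [0,0,0],"dr": [0,0,0],"hand": 0.025},
    {"travel": [0,0,0],"dr": [0,0,0],"hand": 0.025}
  ]
}}

```text
clock: 20.47
ee_pos: [0.494, 0.0473, 0.201]
tool_rot: [-0.0, 0.706, 0.708, -0.0]
ft_force: [0.1, 0.1, -2.3]
grip_width: 0.0317
```

```bash
python3 - <<'E'
from h import *
robot.read_camera('top'); robot.read_camera('top'); pose()
p,d=robot.read_camera('wrist'); save('wrist11',p); c=info('wrist'); tcp,r=pose()
for t in('pins','meter_grip','mark'):
    for x in robot.tip_of('wrist',t)[:1]: print(t,x,at_z(c,[x['position']],{'pins':tcp[2]-.0921,'meter_grip':tcp[2]-.0071,'mark':.066}[t]))
vv,uu=np.mgrid[0:400,0:640]; P=at_d(c,np.c_[uu.ravel(),vv.ravel()],d.ravel()).reshape(400,640,3); zt=tcp[2]-.0921+.112
m=(d>0)&(np.abs(P[...,2]-zt)<.006)&(np.hypot(*(P[...,:2]-tcp[:2]).transpose(2,0,1))<.04); q=at_z(c,np.argwhere(m)[:,::-1],zt)[:,:2]; print('mtop',zt,m.sum(),np.median(P[m][:,2]),cv2.minAreaRect((q*1000).astype(np.float32)))
p2,d2=robot.read_camera('scene'); save('scene2',p2); cs=info('scene')
for t in('pins','mark','meter_grip'):
    for x in robot.tip_of('scene',t)[:1]: print(t,x)
print('expected scene px pins/mark/grip',proj(cs,[[tcp[0],tcp[1],tcp[2]-.0921],[.497,.0505,.066],[tcp[0],tcp[1],tcp[2]-.0071]]).round(1))
shift([.497,.0505,.166])
o=np.zeros((600,640,3),np.uint8); o[:400]=cv2.imread('pics/wrist11.png'); o[400:,:320]=cv2.resize(cv2.imread('pics/scene2.png')[140:240,260:420],(320,200)); cv2.imwrite('pics/cmp3.png',o)
E
```

```text
t 20.57 tcp [0.4942 0.0475 0.2015] yang 0.18 zaxis [-4.e-04 -1.e-04 -1.e+00] w 0.0316 F [-0.5  0.4 -1.6] q6 -0.06
t 20.62 tcp [0.4943 0.0476 0.2017] yang 0.19 zaxis [-1.e-04 -1.e-04 -1.e+00] w 0.0314 F [ 1.5 -0.3 -1.1] q6 -0.06
pins {'position': [316.7, 210.6], 'conf': 0.43} [[0.49462532 0.04992999 0.10961835]]
meter_grip {'position': [317.0, 282.1], 'conf': 0.94} [[0.49497376 0.04938028 0.19461835]]
mark {'position': [321.4, 186.7], 'conf': 0.96} [[0.49821262 0.05352569 0.066     ]]
mtop 0.22161835072106206 12619 0.22251318827529448 ((494.49407958984375, 54.50027084350586), (56.312679290771484, 63.379913330078125), 48.056861877441406)
pins {'position': [318.3, 170.9], 'conf': 0.54}
mark {'position': [320.2, 182.2], 'conf': 0.75}
meter_grip {'position': [316.4, 148.9], 'conf': 0.54}
expected scene px pins/mark/grip [[317.8 172.9]
 [319.  182.9]
 [317.8 152.4]]
t 20.97 tcp [0.4942 0.0483 0.2019] yang 0.26 zaxis [ 1.e-04 -0.e+00 -1.e+00] w 0.0317 F [-0.2  0.3 -2.2] q6 -0.06
travel to [0.497  0.0505 0.166 ] : [0.0021 0.0028 0.0359]
```

View pics/cmp3.png

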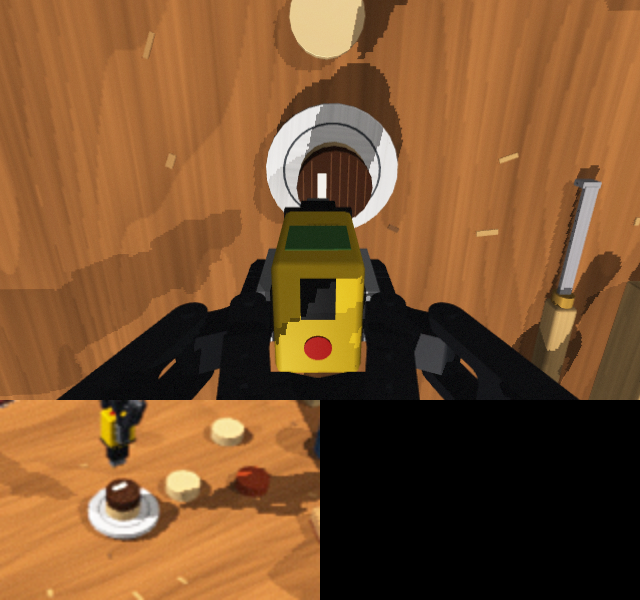

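Both networks and my estimate agree within about 1 mm: the pins need to go about +3 mm in x and +2.5 mm in y. I'll lower to just above the dash.

Call:
{"fn": "arm_command", "kwargs": {
  "steps": [
    {"travel": [0.0025,0.003,0.01],"dr": [0,0,0.3],"hand": 0.025},
    {"travel": [0.0025,0.003,0.02],"dr": [0,0,0.3],"hand": 0.025},
    {"travel": [0.0025,0.003,0.028],"dr": [0,0,0.3],"hand": 0.025},
    {"travel": [0.0025,0.003,0.034],"dr": [0,0,0.3],"hand": 0.025},
    {"travel": [0.0025,0.003,0.038],"dr": [0,0,0.3],"hand": 0.025}
  ]
}}

```text
clock: 21.38
ee_pos: [0.4963, 0.051, 0.1618]
tool_rot: [-0.001, 0.707, 0.707, -0.001]
ft_force: [-0.6, -0.6, -1.8]
grip_width: 0.0313
```

Call:
{"fn": "arm_command", "kwargs": {
  "steps": [
    {"travel": [0,0,0],"dr": [0,0,0],"hand": 0.025},
    {"travel": [0,0,0],"dr": [0,0,0],"hand": 0.025},
    {"travel": [0,0,0],"dr": [0,0,0],"hand": 0.025},
    {"travel": [0,0,0],"dr": [0,0,0],"hand": 0.025},
    {"travel": [0,0,0],"dr": [0,0,0],"hand": 0.025}
  ]
}}

```text
clock: 21.8
ee_pos: [0.4976, 0.0509, 0.1644]
tool_rot: [0.0, 0.707, 0.707, 0.0]
ft_force: [0.7, -0.3, -1.5]
grip_width: 0.0315
```

```bash
python3 - <<'E'
from h import *
robot.read_camera('top'); p,d=robot.read_camera('wrist'); c=info('wrist'); save('wrist12',p); tcp,r=pose()
for t in('pins','mark'):
    for x in robot.tip_of('wrist',t)[:1]: print(t,x,at_z(c,[x['position']],{'pins':tcp[2]-.0921,'mark':.066}[t]))
p2,d2=robot.read_camera('scene'); save('scene3',p2); cs=info('scene')
for t in('pins','mark'):
    for x in robot.tip_of('scene',t)[:1]: print(t,x)
print(proj(cs,[[tcp[0],tcp[1],tcp[2]-.0921],[.497,.0505,.066]]).round(1))
shift([.497,.0505,.151])
o=np.zeros((600,800,3),np.uint8); o[:300,:]=cv2.resize(cv2.imread('pics/wrist12.png')[130:280,120:520],(800,300)); o[300:,:480]=cv2.resize(cv2.imread('pics/scene3.png')[145:220,260:380],(480,300),interpolation=cv2.INTER_CUBIC); cv2.imwrite('pics/cmp4.png',o)
E
```

```text
t 21.9 tcp [0.4974 0.0509 0.1642] yang -0.04 zaxis [ 8.e-04 -0.e+00 -1.e+00] w 0.0314 F [ 0.7 -0.2 -1. ] q6 -0.05
pins {'position': [319.5, 211.4], 'conf': 0.55} [[0.49975093 0.05267314 0.07214928]]
mark {'position': [316.6, 207.6], 'conf': 0.89} [[0.49779425 0.05311171 0.066     ]]
pins {'position': [316.9, 182.8], 'conf': 0.49}
mark {'position': [320.0, 183.9], 'conf': 0.78}
[[319.2 181.6]
 [319.  182.9]]
t 22.15 tcp [0.4972 0.0509 0.1639] yang -0.04 zaxis [ 1.e-04 -0.e+00 -1.e+00] w 0.0314 F [-0.6  0.7 -1.9] q6 -0.05
travel to [0.497  0.0505 0.151 ] : [-0.0004 -0.0002  0.0129]
```

View pics/cmp4.png

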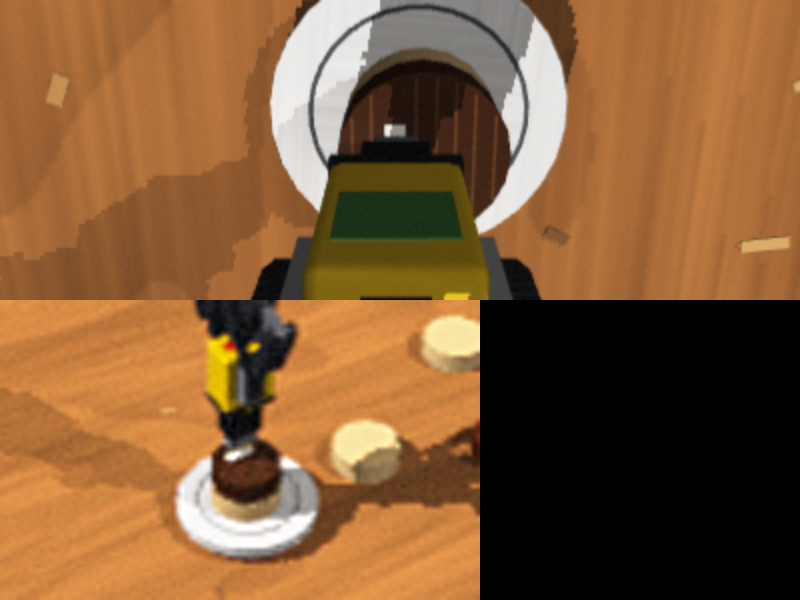

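In the wrist crop the dash's visible end, at x≈395, lies on the meter's axis, x≈396. The pins hang about 6 mm above the face. I'm pressing down slowly.

Call:
{"fn": "arm_command", "kwargs": {
  "steps": [
    {"travel": [-0.0004,-0.0006,0.003],"dr": [0,0,0],"hand": 0.025},
    {"travel": [-0.0004,-0.0006,0.0055],"dr": [0,0,0],"hand": 0.025},
    {"travel": [-0.0004,-0.0006,0.0075],"dr": [0,0,0],"hand": 0.025},
    {"travel": [-0.0004,-0.0006,0.0095],"dr": [0,0,0],"hand": 0.025},
    {"travel": [-0.0004,-0.0006,0.0105],"dr": [0,0,0],"hand": 0.025}
  ]
}}

```text
clock: 22.57
ee_pos: [0.4966, 0.0505, 0.1532]
tool_rot: [-0.0, 0.707, 0.707, -0.0]
ft_force: [-1.5, -0.3, 0.5]
grip_width: 0.0311
```

Call:
{"fn": "arm_command", "kwargs": {
  "steps": [
    {"travel": [0,0,0.001],"dr": [0,0,0],"hand": 0.025},
    {"travel": [0,0,0.002],"dr": [0,0,0],"hand": 0.025},
    {"travel": [0,0,0.003],"dr": [0,0,0],"hand": 0.025},
    {"travel": [0,0,0.003],"dr": [0,0,0],"hand": 0.025},
    {"travel": [0,0,0.003],"dr": [0,0,0],"hand": 0.025}
  ]
}}

```text
clock: 22.98
ee_pos: [0.4966, 0.0505, 0.1505]
tool_rot: [0.0, 0.707, 0.707, -0.0]
ft_force: [-1.0, -0.9, 2.1]
grip_width: 0.0315
```

```bash
python3 - <<'E'
from h import *
F=[]
for i in range(6): robot.read_camera('top'); o=robot.get_obs(); F.append(o['ft_force'][2])
print(np.round(F,1),np.mean(F)); shift([.497,.0505,.151])
p,d=robot.read_camera('wrist'); c=info('wrist')
for t in('pins','mark'):
    for x in robot.tip_of('wrist',t)[:1]: print(t,x,at_z(c,[x['position']],.066))
save('wrist13',p); save('end_c',cv2.resize(p[130:400,120:520],(800,540)))
E
```

```text
[1.2 0.4 1.  1.8 1.5 1.8] 1.2982864983940925
t 23.28 tcp [0.4966 0.0505 0.1504] yang -0.03 zaxis [-0.e+00 -1.e-04 -1.e+00] w 0.0316 F [-1.8 -1.6  1.8] q6 -0.05
travel to [0.497  0.0505 0.151 ] : [ 0.      0.0004 -0.0006]
```

The force change is 2.9 N, which puts the nose about 7.2 mm in. Kinematics give about 7.6 mm. One last check that the stack hasn't moved, then hand-in.

```bash
python3 - <<'E'
from h import *
p,d=robot.read_camera('scene'); save('scene4',p); a=cv2.imread('pics/scene3.png'); b=cv2.imread('pics/scene4.png')
t=a[186:202,308:336]; s=cv2.matchTemplate(b[176:212,298:346],t,cv2.TM_CCOEFF_NORMED); _,v,_,l=cv2.minMaxLoc(s); print('stack shift px',l[0]-10,l[1]-10,'score',round(v,3))
o=robot.get_obs(); print(o['ft_force'],o['qd'].round(4)); pose()
if v>.9 and max(abs(l[0]-10),abs(l[1]-10))<=1: print('handing in',robot.hand_in())
E
```

```text
stack shift px 0 0 score 0.999
[-1.92744604 -0.54217989  1.49791741] [ 0.0014 -0.0015  0.002   0.0016  0.0022  0.0004]
t 23.48 tcp [0.4966 0.0505 0.1504] yang -0.03 zaxis [ 1.e-04 -1.e-04 -1.e+00] w 0.0319 F [-1.9 -0.5  1.5] q6 -0.05
the job is handed in; nothing more can be done
handing in None
```

I stacked the pale disc nearest the base on the plate and the walnut disc on it, dash up. I then took the meter from its stand, pressed its pins onto the dash and handed in at 23.5 s, still gripping it. The hand-in reports no verdict.

**Last checks:**
- **Discs:** the pale disc was about 2 mm off the plate's centre and the dark disc under 1 mm off the pale one, both from the top camera. Comparing scene pictures from before and after pressing, the stack did not move.
- **Meter:** it was still and upright, with its pins in line with the dash to about 0.1°. The TCP was within 0.5 mm of where I estimated the dash's middle.
- **Nose:** about 7.2 mm in from the 2.9 N change in wrist force, or 7.6 mm from the height. Both are close to the 7 mm half-way point.

**What failed or disagreed:**
- **Pale disc grip:** one grip was too high and slid off the rim. I regripped lower and the disc stayed flat.
- **Cameras:** the wrist and top cameras differed by 2–4 mm, so I corrected both against a gripped disc.
- **Pins:** the pin detector put the pins 2 mm off the dash just before the press. At the end it found neither pins nor mark, and I had used up the 12 pictures, so the final pin position was not confirmed by eye.

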